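# Build up a single-speed sprocket stack on a rear hub

## Task

Build up the single-speed kit on the rear hub, the one with the splined body pointing up, so that the chain will run in line: slide the wide spacer down onto the hub's shoulder, set the larger of the two sprockets on top of it with its collar up, then the narrow spacer on top of that, so that the sprocket sits between the two spacers, then drop the lockring, nose down, into the mouth of the body so that its flange rests on the narrow spacer, and stand the lockring tool in it, ready for the torque wrench. All must sit flat and fully down; leave the smaller sprocket where it lies.

Things in the scene. Friction and masses are not known exactly. Their poses are not given: they have to be found in the camera images.
- rear_hub: rear hub, fixed upright in a wooden block 92 x 92 x 16 mm; origin: centre of the block's underside, on the hub's axis, z up. Aluminium shell, two spoke flanges (61 mm across at most), flat shoulder 47 mm across at z = 68 mm; from it a dark splined tube, 34.5 mm thick, rises to z = 108 mm, its top 5.5 mm tapering to 31.6 mm, with an open 30 mm mouth; the axle inside ends 20 mm below the mouth
- front_hub: front hub, fixed upright in a smaller wooden block (78 x 78 x 16 mm): slim aluminium barrel, two small flanges 39 mm across, plain bare axle end 19 mm thick, 98 mm high, no dark splined body. Not used; it only stands near. Origin: centre of the block's underside. It and the rear hub may have changed places.
- wide_spacer: plain aluminium ring lying flat, 48 mm outside, 40 mm bore, 22 mm high; origin: centre of its underside, z up along its axis
- narrow_spacer: plain aluminium ring lying flat, 48 mm outside, 40 mm bore, 7 mm high; origin: centre of its underside, z up along its axis
- large_sprocket: steel sprocket of 16 teeth lying flat, 69 mm over the teeth; the toothed plate is 3.5 mm thick at the bottom and carries a round collar, 50 mm outside, that stands up to 12 mm; 40 mm bore with small tabs for looks only, it fits at any angle. Best gripped on the collar. Origin: centre of its underside, z up through the collar
- small_sprocket: steel sprocket of 13 teeth lying flat, 57 mm over the teeth, plate 3.5 mm, collar 47 mm outside and 12 mm high; not used, stays where it lies. Origin: centre of its underside
- lockring: steel lockring lying nose down: nose 25 mm in diameter, 7 mm long (foot tapered to 22 mm), above it a flange 50 mm across and 6 mm thick, 13 mm high in all, 20 mm bore; origin: centre of the nose's foot, z up. In place the flange rests on the narrow spacer and the nose hangs in the 30 mm mouth with 2.5 mm play all round; it is not screwed in
- lockring_tool: steel lockring tool standing on its nose, like a short stepped plug: nose 15.5 mm in diameter and 10 mm long, then a disc 28 mm across and 8 mm thick, then a hexagon 24 mm across flats, 36 mm high in all; fits at any angle. Origin: centre of the nose's foot, z up. In place the nose hangs in the lockring's 20 mm bore and the disc rests on its flange
Things that resemble listed ones, but are neither listed nor needed, are in the scene too. Of the things shaped like the narrow_spacer, the aluminium one is meant.

How it is judged:
By the outcome, as a careful person would: the job done as asked, in the order asked, and still so for the second after the job is handed in, with the robot touching nothing.
It also fails if it takes over 106 s, if anything falls off the work surface, if the arm or the gripper's body presses on something with over 40 N, if the wrist force passes 120 N, or if a joint passes its speed limit or range.

## Robot

A 6-joint arm with a two-finger parallel gripper is mounted at the origin on the work surface; the furniture and walls round the work are solid. World frame = base frame: x ahead of the robot, y to its left, z up, the work surface at z = 0. Lengths are in m, angles in rad, forces in N, time in s.
With the tool pointing down it reaches from about 0.275 to 0.85 m from the base axis. Payload 5.2 kg.
Tool frame: the origin (TCP) lies on the centre line of the jaws, within the pads' length; the fingertips stand 25 mm ahead of it and the grasp point (between the pads) lies 6 mm ahead of it; z points along the fingers, y is the line along which they close (so a half turn about z gives the same grasp; the last joint's range is limited). The gripper opens to 85 mm and grips with 20 to 120 N. Pads are 22 mm wide; open, the fingers measure 114 mm over their backs; the gripper's body (76 mm by 85 mm) begins 54 mm behind the grasp point. The pads swing forward as they close: fully open they stand 13 mm farther back than shut.
Start: joints at [-1.417, 0.259, 1.535, -0, 1.348, -0.203], TCP at [0.192, -0.515, 0.256] pointing down, gripper open.
Joint ranges: [-3.14, 3.14], [-0.91, 2.08], [0.19, 2.58], [-1.22, 4.36], [0.22, 2.71], [-3.12, 3.12]. Speed limits (rad/s): [2.57, 2.57, 3.14, 3.14, 3.14, 3.14].

## Interface

Orientations are given as a unit quaternion [w, x, y, z].
In Python, from rig import robot gives the robot as it stands.
- The arm moves only by the shell command python3 -m pendant 'ROWS'. ROWS is a JSON object whose one key "deltas" holds a list of rows, each a list of 7 numbers: the shift along the tool's x, y, z in cm, then the turn, a rotation vector about the tool's x, y, z in units of 10 degrees (1.0 is 10 degrees), then the finger opening in cm, from 0 to 8.54. In form: {"deltas": [[x, y, z, rx, ry, rz, jaw], ...]}. A call has 1 to 12 rows; each row is the pose to reach, as a shift and turn from the pose commanded when the call began, along the tool's axes at that moment; what a row does not reach only later rows make up. A row lasts 1/8 s, in which the tool goes at most 62.5 mm and 10.7 degrees, less where a joint would pass 70% of its speed; a pose out of reach is approached as far as the arm can. A call with a gripper value outside its range is refused whole. The fingers move at their own pace and stop on an object; the grip force is fixed at half the most. Time passes only in rows, so rows that repeat a pose let the fingers close. It gives the time, the measured TCP pose, the force, the opening and the grip force at its end, in the units of the state.
- robot.observe(): the state, without advancing time (a new reading comes with each control period).
- robot.capture(name): name is "scene" or "top" or "wrist"; returns (picture, depth): 384x512x3 uint8, blue, green, red; 384x512 float32, m along the optical axis (not along the pixel's ray), 0 where there is no reading.
- robot.get_calibration(name): a dict with "mtx" (3x3 intrinsics, pixels), "k1" (the pictures are not rectified: a ray, as slopes to the right and down, at radius r is drawn at 1 + k1 r^2 times it, then the intrinsics apply), "R" (3x3) and "t" (3): a world point X has camera coordinates R X + t. Camera axes: x right, y down, z forward; pixel columns grow to the right and rows downward; lengths in m; the calibration is good to about 2 mm. A picture is of the moment at which its call begins: read the wrist's pose just before it. get_calibration takes no time and is no camera call; for the wrist camera it gives the pose at the moment of the call.
- robot.job_done(): hands the job in; it is judged then, once.
The state is a dict: "t": time; "joints": joint angles; "dq": joint speeds; "joint_torque": joint torques, N m; "ee_pos": TCP position; "tcp_rot": TCP orientation; "ft_force": force on the tool from outside, world axes, zero at the start; "ft_torque": the same for the moment, N m; "opening": opening from 0.0 (shut) to 1.0 (fully open); "gripper_force": force on a finger pad.
Only numpy, scipy, OpenCV 4.12 (cv2) and the standard library are available. Lean on these libraries where they do the work, as an engineer would, in place of code of your own. Each camera call takes 0.05 s, during which the arm holds its last target. There are 200 camera calls.

## Working session

There is one attempt and no reset: what is moved stays moved. The work goes in short steps, Python scripts to look and compute and a shell command to move; the robot and the scene stay as the last step left them, time stands still between calls to the robot, and variables do not carry over. Pictures are saved under pics/ and viewed, at most 14 in all, crops included, and the job is handed in when it is done.

```bash
ls; mkdir -p pics
cat > h.py <<'E'
import numpy as np, cv2
from rig import robot
def grab(n):
    c=robot.get_calibration(n); p,d=robot.capture(n); return p,d,{k:np.array(c[k]) for k in('mtx','k1','R','t')}
def rays(c,uv):
    uv=np.atleast_2d(np.array(uv,float)); K=c['mtx']
    s=cv2.undistortPoints(uv[:,None],K,np.array([float(c['k1']),0,0,0]))[:,0]
    d=np.c_[s,np.ones(len(s))]@c['R']; return -c['R'].T@c['t'],d
def plane(c,uv,z):
    o,d=rays(c,uv); return o+d*((z-o[2])/d[:,2])[:,None]
def pts(c,uv,dep):
    o,d=rays(c,uv); return o+d*np.array([dep[int(round(v)),int(round(u))] for u,v in np.atleast_2d(uv)])[:,None]
def cloud(c,dep):
    v,u=np.nonzero(dep>0); o,d=rays(c,np.c_[u,v]); return np.c_[u,v],o+d*dep[v,u][:,None]
E
python3 - <<'E'
from h import *
s=robot.observe();print(s)
for n in('top','scene'):
    p,d,c=grab(n);np.savez(f'{n}0.npz',p=p,d=d,**c)
    cv2.imwrite(f'pics/{n}0.png',cv2.resize(p,(800,600),interpolation=cv2.INTER_CUBIC))
    print(n,-c['R'].T@c['t'],(d>0).mean())
E
```

```text
pics
{'t': 0.0, 'joints': array([-1.41681652e+00,  2.59348027e-01,  1.53607304e+00, -8.37371112e-06,
        1.34798161e+00, -2.02773937e-01]), 'dq': array([ 0.0019365 ,  0.00010557, -0.00098912,  0.00103696,  0.00065829,
        0.00100693]), 'joint_torque': array([-1.58286883e-03, -4.46034229e+01, -2.90577096e+01, -6.11249197e-04,
        1.15750014e-02, -2.83260391e-06]), 'ee_pos': array([ 0.1920378 , -0.51488129,  0.25547596]), 'tcp_rot': array([-9.04842766e-04,  9.84132417e-01,  1.77433273e-01,  1.79961611e-05]), 'ft_force': array([-0.1633278 ,  0.32590371, -0.16550326]), 'ft_torque': array([-0.01163108, -0.00872449, -0.0480061 ]), 'gripper_force': 0.0, 'opening': 0.9996503096270676}
top [ 0.43085515 -0.06795638  0.96260172] 0.9959360758463541
scene [-0.11325484 -0.50102705  0.41341333] 0.8839619954427084
```

View pics/top0.png

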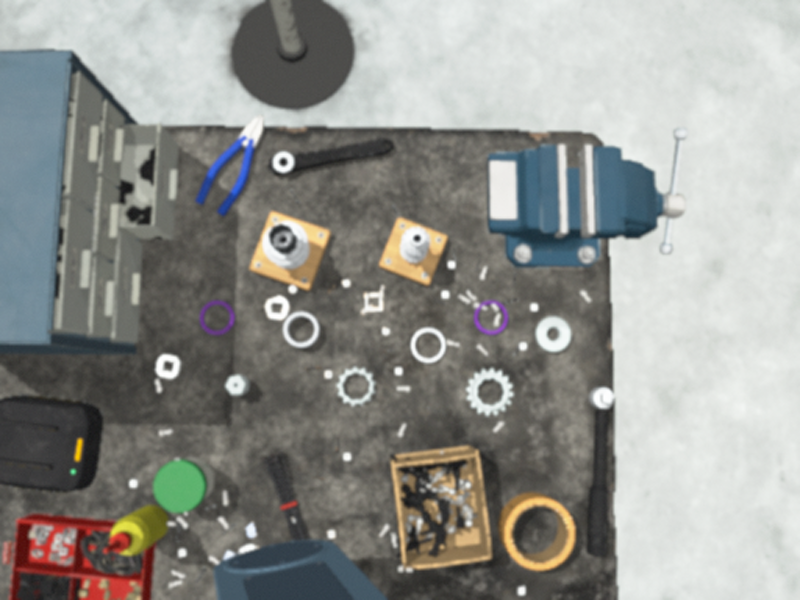

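View pics/scene0.png

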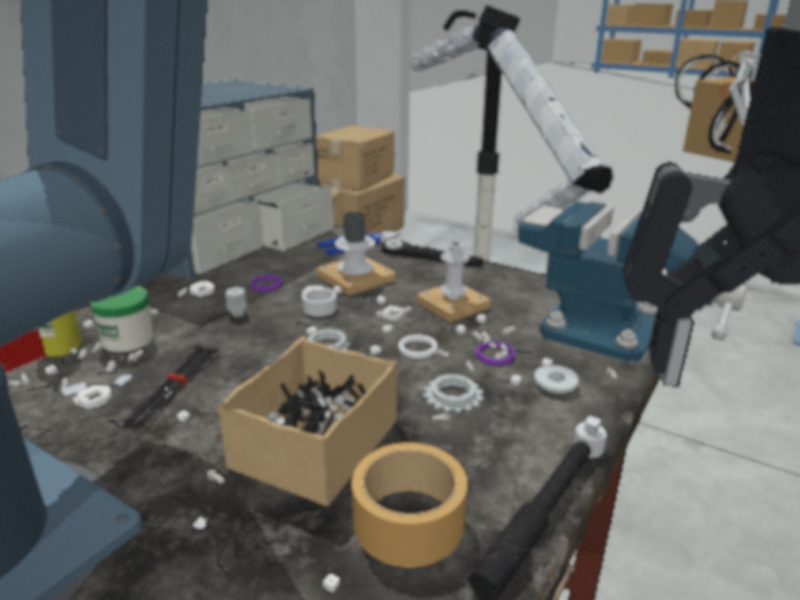

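Top view (800x600 px): rear hub with dark splined body (285,243), front hub (415,243), wide spacer (301,330), large sprocket (490,392), small (356,386), lockring (553,334), tool (236,385).
Narrow-spacer look-alikes: bare aluminium ring (428,345), chosen; purple rings (217,317) and (491,317), not wanted. The nuts (277,307), (168,366) and (373,300) and the wrench heads (283,162) and (602,398) aren't wanted either.

Run:
```python
from h import *
seeds=dict(rear=(285,243),front=(415,243),wide=(301,330),narrow=(428,345),large=(490,392),small=(356,386),lock=(553,334),tool=(236,385),purpA=(217,317),purpB=(491,317))
D={n:dict(np.load(f'{n}0.npz')) for n in('top','scene')}
C={}
for n in D:
    uv,P=cloud(D[n],D[n]['d']);C[n]=P
    b=P[(abs(P[:,2])<.02)&(P[:,0]>.3)&(P[:,0]<.6)&(abs(P[:,1])<.25)];print(n,'table z median',np.median(b[:,2]),b[:,2].std())
t=D['top']
for k,(u,v) in seeds.items():
    uv=(u*.64,v*.64); p0=plane(t,uv,.01)[0]
    out=[]
    for n in D:
        P=C[n];r=np.hypot(*(P[:,:2]-p0[:2]).T);q=P[(r<.045)&(P[:,2]>.004)]
        if len(q)<8: out.append((n,len(q)));continue
        top=np.percentile(q[:,2],95);s=q[q[:,2]>top-.004]
        (c,rad)=cv2.minEnclosingCircle(s[:,:2].astype(np.float32))
        out.append((n,np.round([*c,rad,top],4).tolist()))
    print(k,p0.round(3)[:2],out)
# px colour gradient + orientation
print(plane(t,[(256,192),(300,192),(256,240)],0))
# close crop
p=t['p'][185:275,130:385];cv2.imwrite('pics/crop.png',cv2.resize(p,(800,282),interpolation=cv2.INTER_CUBIC))
```

```text
top table z median 0.0007506376095167133 0.0035083783117115124
scene table z median -0.0005874268404680583 0.004163283218730426
rear [0.631 0.062] [('top', [0.6202, 0.0554, 0.0175, 0.103]), ('scene', [0.621, 0.0548, 0.0188, 0.1033])]
front [ 0.633 -0.126] [('top', [0.6206, -0.1219, 0.0096, 0.0977]), ('scene', [0.6205, -0.123, 0.0112, 0.0918])]
wide [0.505 0.037] [('top', [0.5051, 0.0368, 0.0243, 0.0244]), ('scene', [0.5071, 0.0341, 0.0251, 0.0215])]
narrow [ 0.485 -0.144] [('top', [0.4849, -0.1536, 0.0338, 0.0099]), ('scene', [0.4876, -0.1547, 0.0336, 0.0068])]
large [ 0.419 -0.232] [('top', [0.4092, -0.2358, 0.0343, 0.0145]), ('scene', [0.4204, -0.2332, 0.0264, 0.0119])]
small [ 0.427 -0.042] [('top', [0.4262, -0.0413, 0.0236, 0.0151]), ('scene', [0.4284, -0.0431, 0.0251, 0.0121])]
lock [ 0.502 -0.325] [('top', [0.5007, -0.3242, 0.0254, 0.0165]), ('scene', [0.5021, -0.3236, 0.0255, 0.0144])]
tool [0.427 0.127] [('top', [0.4288, 0.1218, 0.013, 0.0385]), ('scene', [0.4283, 0.1211, 0.0127, 0.0354])]
purpA [0.523 0.157] [('top', [0.5224, 0.1577, 0.0243, 0.0098]), ('scene', [0.5248, 0.1563, 0.0262, 0.0067])]
purpB [ 0.526 -0.235] [('top', [0.5254, -0.2357, 0.0446, 0.01]), ('scene', [0.5249, -0.236, 0.0445, 0.0071])]
[[ 0.55070281 -0.10450481  0.        ]
 [ 0.55144044 -0.20459565  0.        ]
 [ 0.44253864 -0.10478868  0.        ]]
```

View pics/crop.png

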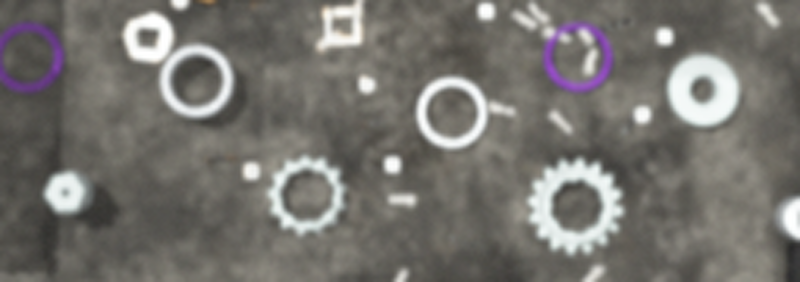

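The crop confirms it: bare aluminium narrow ring at (451,112), purple rings (30,57) and (578,57) left alone, lockring (703,91), large sprocket (576,205) with the bigger tooth count. A nut sits next to the wide spacer at (148,37).

```bash
cat >> h.py <<'E'
from scipy.spatial.transform import Rotation as Ro
def go(*ps):
    """ps: (x,y,z,yaw deg of the closing line, or None to keep) -> delta row from the present pose, first 6 numbers"""
    s=robot.observe();w,x,y,z=s['tcp_rot'];R=Ro.from_quat([x,y,z,w])
    M=R.as_matrix();yaw=np.degrees(np.arctan2(M[1,1],M[0,1]))
    print('t %.2f pos %s yaw %.1f open %.1fmm gf %.1f F %s q6 %.2f'%(s['t'],s['ee_pos'].round(4),yaw,s['opening']*85.4,s['gripper_force'],s['ft_force'].round(1),s['joints'][5]))
    for p in ps:
        a=yaw if p[3] is None else p[3]
        a=yaw+(a-yaw+90)%180-90
        c,q=np.cos(np.radians(a)),np.sin(np.radians(a))
        T=np.array([[-q,c,0],[c,q,0],[0,0,-1.]])
        print(p,'->',(M.T@(np.array(p[:3])-s['ee_pos'])*100).round(2),(np.degrees((R.inv()*Ro.from_matrix(T)).as_rotvec())/10).round(2))
E
python3 -c "
from h import *
go((.48,.03,.24,None),(.6,.05,.27,None))"
```

```text
t 0.10 pos [ 0.1921 -0.5149  0.2556] yaw -69.6 open 85.3mm gf 0.0 F [-0.3  0.2 -0.5] q6 -0.20
(0.48, 0.03, 0.24, None) -> [ 46.01 -41.     1.64] [-0.01 -0.   -0.  ]
(0.6, 0.05, 0.27, None) -> [ 57.96 -38.69  -1.36] [-0.01 -0.   -0.  ]
```

```bash
python3 -m pendant '{"deltas": [[46,-41,1.6,0,0,0,8],[46,-41,1.6,0,0,0,8],[46,-41,1.6,0,0,0,8],[46,-41,1.6,0,0,0,8],[46,-41,1.6,0,0,0,8],[46,-41,1.6,0,0,0,8],[46,-41,1.6,0,0,0,8],[46,-41,1.6,0,0,0,8],[46,-41,1.6,0,0,0,8],[46,-41,1.6,0,0,0,8],[46,-41,1.6,0,0,0,8],[46,-41,1.6,0,0,0,8]]}'
cat > w.py <<'E'
import sys
from h import *
def look(save,view=True):
    p,d,c=grab('wrist');np.savez(save+'.npz',p=p,d=d,**c)
    if view: cv2.imwrite(f'pics/{save}.png',p)
    return p,d,c
def near(c,d,x,y,r=.045,zmin=.004,band=.0035):
    """depth-based top face: circle of the top layer near (x,y)"""
    uv,P=cloud(c,d);m=(np.hypot(P[:,0]-x,P[:,1]-y)<r)&(P[:,2]>zmin);q=P[m]
    if len(q)<30: return 'few'
    top=np.percentile(q[:,2],90);m2=abs(q[:,2]-top)<band
    (cc,rad)=cv2.minEnclosingCircle(q[m2,:2].astype(np.float32))
    return np.round([*cc,rad,top],4),len(q)
E
python3 - <<'E'
from w import *
p,d,c=look('w1');print(-c['R'].T@c['t'],c['R'].round(2)[2],(d>0).mean())
for n,x,y in(('wide',.506,.0355),('rear',.6206,.055)): print(n,near(c,d,x,y))
go((.506,.0355,.1,None))
E
```

```text
t: 1.6
ee_pos: [0.4794, 0.0295, 0.2398]
tcp_rot: [0.0, 0.984, 0.178, -0.001]
ft_force: [0.5, -0.5, -0.2]
opening: 0.937
gripper_force: 0.0
[0.55870157 0.05858335 0.35761716] [-0.31 -0.12 -0.94] 0.9959309895833334
wide (array([0.4936, 0.0343, 0.0358, 0.3007]), 14189)
rear (array([0.6164, 0.0542, 0.0165, 0.0868]), 5244)
t 1.65 pos [0.4794 0.0288 0.24  ] yaw -69.6 open 79.8mm gf 0.0 F [-0.1 -0.8  0.4] q6 1.04
(0.506, 0.0355, 0.1, None) -> [ 2.74  0.3  14.  ] [-0.    0.01  0.  ]
```

View pics/w1.png

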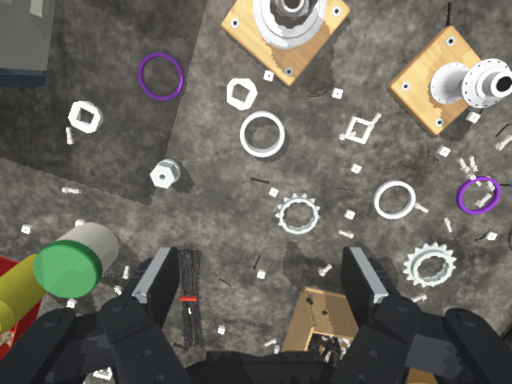

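The wrist view shows the wide spacer at (262,134), narrow ring at (394,200), large sprocket at (430,265), tool at (165,173), rear hub at (290,15).

```bash
cat >> w.py <<'E'
def circ(c,p,x,y,z,rmax,thr=140):
    """outer outline of the bright thing at (x,y), cast onto plane z; outline by convex hull of the bright pixels in the disc rmax"""
    g=p.min(2);v,u=np.nonzero(g>thr);P=plane(c,np.c_[u,v],z)
    m=np.hypot(P[:,0]-x,P[:,1]-y)<rmax
    M=np.zeros(g.shape,np.uint8);M[v[m],u[m]]=255
    n,l,st,ce=cv2.connectedComponentsWithStats(M);k=1+np.argmax(st[1:,4])
    h=cv2.convexHull(np.argwhere(l==k)[:,::-1].astype(np.int32))[:,0]
    Q=plane(c,h,z)[:,:2].astype(np.float32);(cc,r)=cv2.minEnclosingCircle(Q)
    A=np.c_[2*Q,np.ones(len(Q))];s=np.linalg.lstsq(A,(Q**2).sum(1),rcond=None)[0]
    return np.round([*cc,r],4),'lsq',np.round([*s[:2],np.sqrt(s[2]+s[0]**2+s[1]**2)],4)
E
python3 - <<'E'
from w import *
f=dict(np.load('w1.npz'));p,d=f['p'],f['d']
d=np.where(d<.2,0,d)
def near2(x,y,r,z0,z1):
    uv,P=cloud(f,d);q=P[(np.hypot(P[:,0]-x,P[:,1]-y)<r)&(P[:,2]>z0)&(P[:,2]<z1)]
    (cc,rad)=cv2.minEnclosingCircle(q[:,:2].astype(np.float32));return np.round([*cc,rad,np.percentile(q[:,2],80)],4),len(q)
uv,P=cloud(f,d);b=P[abs(P[:,2])<.006];print('table',np.median(b[:,2]))
for n,x,y,z in(('wide',.506,.0355,.022),('narrow',.486,-.145,.007),('large',.42,-.233,.012),('tool',.428,.1215,.036)):
    print(n,near2(x,y,.03,z-.005,z+.006),circ(f,p,x,y,z,.032))
E
```

```text
table 0.00034004140757215584
wide (array([0.5071, 0.0371, 0.0242, 0.0228]), 530) (array([0.5078, 0.0372, 0.0253]), 'lsq', array([0.5077, 0.0371, 0.0248]))
narrow (array([ 0.4865, -0.1451,  0.0296,  0.0076]), 531) (array([ 0.4885, -0.1467,  0.03  ]), 'lsq', array([ 0.487 , -0.1453,  0.0269]))
large (array([ 0.4202, -0.2305,  0.0259,  0.0129]), 593) (array([ 0.421 , -0.2301,  0.0315]), 'lsq', array([ 0.4215, -0.2301,  0.0297]))
tool (array([0.4297, 0.1235, 0.0135, 0.0366]), 420) (array([0.4335, 0.1235, 0.0181]), 'lsq', array([0.4327, 0.1207, 0.0163]))
```

```bash
python3 -c "
from h import *
go((.5065,.0365,.1,None),(.5065,.0365,.027,None),(.5065,.0365,.19,None))"
```

```text
t 1.65 pos [0.4794 0.0288 0.24  ] yaw -69.6 open 79.8mm gf 0.0 F [-0.1 -0.8  0.4] q6 1.04
(0.5065, 0.0365, 0.1, None) -> [ 2.82  0.23 14.  ] [-0.    0.01  0.  ]
(0.5065, 0.0365, 0.027, None) -> [ 2.83  0.23 21.3 ] [-0.    0.01  0.  ]
(0.5065, 0.0365, 0.19, None) -> [2.81 0.23 5.  ] [-0.    0.01  0.  ]
```

```bash
python3 -m pendant '{"deltas": [[2.75,0.27,6,0,0,0,7.2],[2.75,0.27,12,0,0,0,7.2],[2.75,0.27,17,0,0,0,7.2],[2.75,0.27,19,0,0,0,7.2],[2.75,0.27,20,0,0,0,7.2],[2.75,0.27,21.2,0,0,0,7.2],[2.75,0.27,21.2,0,0,0,7.2]]}'
python3 -c "
from w import *
go((.5065,.0365,.027,None))
look('w2')"
```

```text
t: 2.52
ee_pos: [0.5066, 0.0361, 0.0283]
tcp_rot: [0.0, 0.984, 0.177, -0.0]
ft_force: [0.7, -0.2, -0.8]
opening: 0.845
gripper_force: 0.0
t 2.52 pos [0.5066 0.0361 0.0283] yaw -69.6 open 72.2mm gf 0.0 F [ 0.7 -0.2 -0.8] q6 1.07
(0.5065, 0.0365, 0.027, None) -> [ 0.   -0.04  0.13] [-0.  0.  0.]
```

View pics/w2.png

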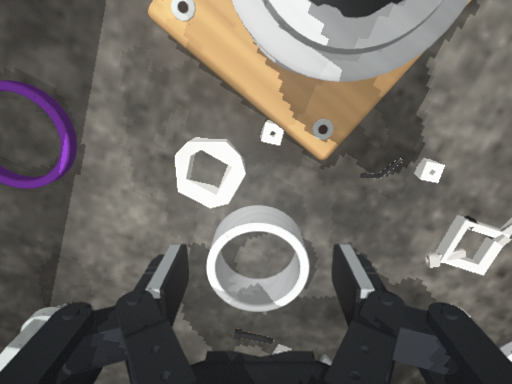

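The spacer at (258,260) sits between the pads and the nut at (210,172) is clear, so I'm closing and lifting.

```bash
python3 -m pendant '{"deltas": [[0,0,0,0,0,0,3],[0,0,0,0,0,0,3],[0,0,0,0,0,0,3],[0,0,0,0,0,0,3],[0,0,0,0,0,0,3],[0,0,-2,0,0,0,3],[0,0,-8,0,0,0,3],[0,0,-14,0,0,0,3],[0,0,-17,0,0,0,3],[0,0,-17,0,0,0,3],[0,0,-17,0,0,0,3]]}'
python3 - <<'E'
from w import *
go((.6203,.055,.198,None))
p,d,c=look('w3')
uv,P=cloud(c,d)
s=robot.observe()['ee_pos']
def ring(x,y,r,z0,z1):
    q=P[(np.hypot(P[:,0]-x,P[:,1]-y)<r)&(P[:,2]>z0)&(P[:,2]<z1)]
    if len(q)<20:return len(q)
    (cc,rad)=cv2.minEnclosingCircle(q[:,:2].astype(np.float32));return np.round([*cc,rad,np.median(q[:,2])],4),len(q)
print('hub mouth',ring(.62,.055,.025,.098,.115)); print('shoulder',ring(.62,.055,.03,.06,.075)); print('block',ring(.62,.055,.075,.012,.02))
for z in np.arange(.15,.2,.005):print(z.round(3),ring(s[0],s[1],.0275,z,z+.005))
E
```

```text
t: 3.95
ee_pos: [0.5059, 0.0368, 0.1975]
tcp_rot: [-0.0, 0.984, 0.178, -0.001]
ft_force: [0.9, -0.3, -1.5]
opening: 0.537
gripper_force: 61.7
t 3.95 pos [0.5059 0.0368 0.1975] yaw -69.5 open 45.9mm gf 61.7 F [ 0.9 -0.3 -1.5] q6 1.07
(0.6203, 0.055, 0.198, None) -> [11.35  2.29 -0.06] [-0.    0.01  0.  ]
hub mouth (array([0.6215, 0.0558, 0.0175, 0.1063]), 721)
shoulder (array([0.62  , 0.055 , 0.03  , 0.0675]), 3424)
block (array([0.6203, 0.0554, 0.0633, 0.0163]), 4732)
0.15 0
0.155 0
0.16 0
0.165 (array([0.5082, 0.0373, 0.0231, 0.1693]), 190)
0.17 (array([0.5084, 0.0373, 0.0233, 0.1726]), 773)
0.175 (array([0.5103, 0.0387, 0.0255, 0.1776]), 860)
0.18 (array([0.5102, 0.0385, 0.0259, 0.1826]), 1019)
0.185 (array([0.5079, 0.0376, 0.0267, 0.1891]), 2085)
0.19 (array([0.5075, 0.0375, 0.0268, 0.1905]), 1225)
0.195 (array([0.5078, 0.0376, 0.0267, 0.1976]), 245)
0.2 (array([0.5067, 0.0372, 0.0271, 0.2028]), 283)
```

View pics/w3.png

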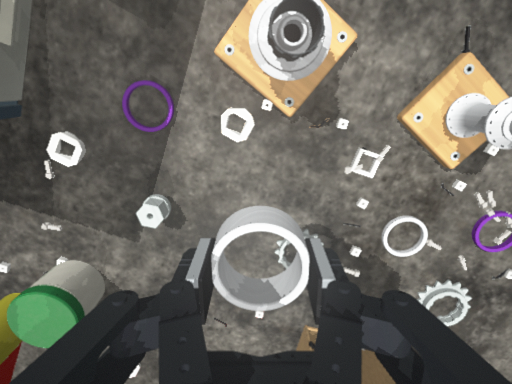

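```bash
cat >> w.py <<'E'
def ann(f,x,y,z,r0,r1,band=.002,it=3,strip=None):
    """centre of a flat annulus face at height z (mid radius known): lsq circle on its depth points; strip=(yawdeg,half) keeps points near the tool's x axis"""
    uv,P=cloud(f,f['d']);P=P[abs(P[:,2]-z)<band]
    for i in range(it):
        e=P[:,:2]-[x,y];r=np.hypot(*e.T);m=(r>r0-.004)&(r<r1+.004)
        if strip: m&=abs(e@[np.cos(np.radians(strip[0])),np.sin(np.radians(strip[0]))])<strip[1]
        Q=P[m,:2];A=np.c_[2*Q,np.ones(len(Q))];s=np.linalg.lstsq(A,(Q**2).sum(1),rcond=None)[0];x,y=s[:2]
    return np.round([x,y,np.sqrt(s[2]+x*x+y*y),np.median(P[m,2])],4),len(Q)
E
python3 - <<'E'
from w import *
f=dict(np.load('w3.npz'))
uv,P=cloud(f,f['d']);e=P[:,:2]-[.5068,.0372];m=(np.hypot(*e.T)<.024)&(abs(e@[.35,-.937])<.016)&(P[:,2]>.16)
print(np.histogram(P[m,2],np.arange(.16,.21,.002)))
for z in(.190,.191,.192):print(ann(f,.507,.037,z,.02,.024,.0015,strip=(-69.5,.017)))
for z in(.105,.1065,.108):print(ann(f,.621,.0555,z,.015,.0165))
for n in('top0','scene0'):
  g=dict(np.load(n+'.npz'));print(ann(g,.621,.0555,.105,.015,.0165,.004))
E
```

```text
(array([  0,   0,   0,   6, 138, 236, 233, 244, 251, 247, 269, 293, 311,
       307, 708, 583,   0,   0,   0,   0,   0,   0,   0,   0]), array([0.16 , 0.162, 0.164, 0.166, 0.168, 0.17 , 0.172, 0.174, 0.176,
       0.178, 0.18 , 0.182, 0.184, 0.186, 0.188, 0.19 , 0.192, 0.194,
       0.196, 0.198, 0.2  , 0.202, 0.204, 0.206, 0.208]))
(array([0.5066, 0.0365, 0.0219, 0.1899]), 1373)
(array([0.5065, 0.0365, 0.022 , 0.1901]), 1046)
(array([0.5067, 0.0365, 0.0221, 0.1907]), 230)
(array([0.621 , 0.0559, 0.016 , 0.1058]), 285)
(array([0.6213, 0.0559, 0.0159, 0.107 ]), 462)
(array([0.6215, 0.0559, 0.0158, 0.1075]), 394)
(array([0.62  , 0.0557, 0.0161, 0.1061]), 63)
(array([0.6214, 0.0537, 0.0158, 0.1042]), 66)
```

```bash
python3 -m pendant '{"deltas": [[5.5,1,0,0,0,0,3],[11.4,2.2,0,0,0,0,3],[11.4,2.2,1,0,0,0,3],[11.4,2.2,2.5,0,0,0,3],[11.4,2.2,4,0,0,0,3],[11.4,2.2,4,0,0,0,3],[11.4,2.2,4,0,0,0,3]]}'
python3 - <<'E'
from w import *
go((.6205,.0562,.097,-69.5))
p,d,c=look('w4');f=dict(d=d,**c)
print(ann(f,.621,.056,.150,.02,.024,.0025,strip=(-69.5,.017)),ann(f,.621,.056,.1065,.015,.0165))
E
```

```text
t: 4.88
ee_pos: [0.6209, 0.0556, 0.1589]
tcp_rot: [0.0, 0.984, 0.177, 0.0]
ft_force: [-0.0, 0.6, 0.1]
opening: 0.534
gripper_force: 61.7
t 4.88 pos [0.6209 0.0556 0.1589] yaw -69.6 open 45.6mm gf 61.7 F [-0.   0.6  0.1] q6 1.12
(0.6205, 0.0562, 0.097, -69.5) -> [-0.03 -0.07  6.19] [ 0.   -0.   -0.01]
(array([0.622 , 0.0555, 0.0219, 0.1509]), 1755) (array([0.6222, 0.0562, 0.0158, 0.1067]), 374)
```

```bash
python3 -m pendant '{"deltas": [[0,-0.05,2,0,0,0,3],[0,-0.05,4,0,0,0,3],[0,-0.05,5,0,0,0,3],[0,-0.05,5.6,0,0,0,3],[0,-0.05,6,0,0,0,3],[0,-0.05,6,0,0,0,3]]}'; python3 -m pendant '{"deltas": [[0,0,0.1,0,0,0,3],[0,0,0.15,0,0,0,3],[0,0,0.15,0,0,0,3]]}'
```

```text
t: 5.68
ee_pos: [0.6212, 0.0562, 0.0985]
tcp_rot: [0.0, 0.984, 0.177, 0.0]
ft_force: [-0.9, -0.7, -0.0]
opening: 0.536
gripper_force: 61.7
t: 6.05
ee_pos: [0.6214, 0.0562, 0.0977]
tcp_rot: [0.0, 0.984, 0.177, 0.001]
ft_force: [-1.6, 0.2, 5.5]
opening: 0.537
gripper_force: 62.2
```

```bash
python3 -m pendant '{"deltas": [[0,0,0,0,0,0,6.6],[0,0,0,0,0,0,6.6],[0,0,0,0,0,0,6.6],[0,0,-4,0,0,0,7],[0,0,-10,0,0,0,7.2],[0,0,-12,0,0,0,7.2]]}'
python3 - <<'E'
from w import *
go((.4205,-.2305,.15,None))
p,d,c=look('w5');f=dict(d=d,**c)
print(ann(f,.621,.056,.09,.02,.024,.003),ann(f,.621,.056,.1065,.015,.0165))
E
```

```text
t: 6.8
ee_pos: [0.6228, 0.0561, 0.2212]
tcp_rot: [0.001, 0.984, 0.177, 0.003]
ft_force: [-0.2, -0.1, -0.1]
opening: 0.841
gripper_force: 0.0
t 6.80 pos [0.6228 0.0561 0.2212] yaw -69.6 open 71.8mm gf 0.0 F [-0.2 -0.1 -0.1] q6 1.13
(0.4205, -0.2305, 0.15, None) -> [-29.01  19.77   7.  ] [ 0.02 -0.03  0.  ]
(array([0.6214, 0.0557, 0.0219, 0.0902]), 684) (array([0.622 , 0.0561, 0.0158, 0.107 ]), 300)
```

View pics/w5.png

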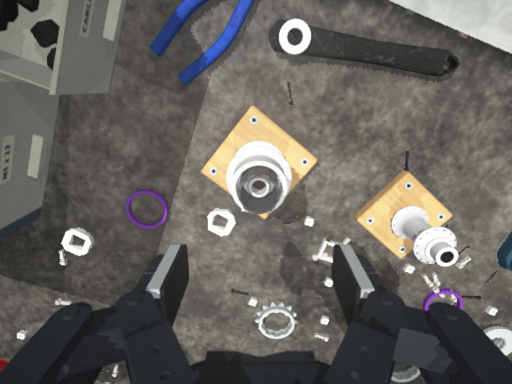

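Wide spacer is seated (hub at (258,185), spacer top face measured at 90.2 mm). Next, the large sprocket.

```bash
python3 -m pendant '{"deltas": [[-6,4,0,0,0,0,8],[-12,8,0,0,0,0,8],[-29,19.8,3,0,0,0,8],[-29,19.8,5,0,0,0,8],[-29,19.8,7,0,0,0,8],[-29,19.8,7,0,0,0,8],[-29,19.8,7,0,0,0,8],[-29,19.8,7,0,0,0,8],[-29,19.8,7,0,0,0,8]]}'
python3 - <<'E'
from w import *
p,d,c=look('w6');f=dict(d=d,**c)
go((.4205,-.2305,.029,None))
for z in(.0115,.0125): print(ann(f,.4205,-.2305,z,.0205,.025,.0025))
uv,P=cloud(c,d);q=P[(P[:,2]>.02)&(P[:,2]<.1)&(P[:,0]<.5)&(abs(P[:,1]+.2)<.1)];print('box',q[:,0].max(),q[:,2].max(),len(q))
g=dict(np.load('top0.npz'));uv,P=cloud(g,g['d']);q=P[(P[:,2]>.03)&(P[:,2]<.12)&(P[:,0]<.4)&(abs(P[:,1]+.17)<.1)];print('box',np.percentile(q,[2,50,98],0).round(3))
E
```

```text
t: 7.98
ee_pos: [0.4193, -0.2298, 0.1472]
tcp_rot: [0.0, 0.984, 0.178, 0.0]
ft_force: [0.1, -0.2, -0.2]
opening: 0.936
gripper_force: 0.0
t 8.03 pos [ 0.4193 -0.2298  0.1472] yaw -69.4 open 80.1mm gf 0.0 F [ 0.2  0.5 -0.4] q6 0.48
(0.4205, -0.2305, 0.029, None) -> [ 0.08  0.1  11.82] [ 0. -0.  0.]
(array([ 0.421 , -0.2311,  0.0223,  0.0121]), 1056)
(array([ 0.4209, -0.2311,  0.0223,  0.0121]), 1021)
box 0.3463332386900727 0.07776697510810932 8583
box [[ 0.195 -0.262  0.031]
 [ 0.26  -0.159  0.044]
 [ 0.337 -0.096  0.077]]
```

View pics/w6.png

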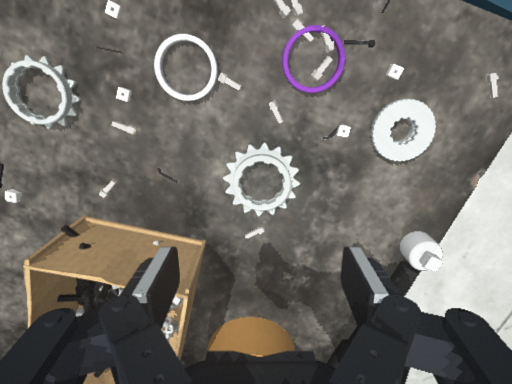

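Sprocket is at (262,181), with nothing under the fingers and the box on the left clear. Descending to grip the collar.

```bash
python3 -m pendant '{"deltas": [[0.08,0.13,6,0,0,0,7.4],[0.08,0.13,9,0,0,0,7.4],[0.08,0.13,11,0,0,0,7.4],[0.08,0.13,11.9,0,0,0,7.4],[0.08,0.13,11.9,0,0,0,7.4],[0.08,0.13,11.9,0,0,0,7.4]]}'
python3 -c "
from h import *
go((.4209,-.2311,.0275,None))"
```

```text
t: 8.78
ee_pos: [0.4204, -0.2318, 0.0287]
tcp_rot: [0.001, 0.984, 0.178, 0.001]
ft_force: [-0.4, 0.1, 0.3]
opening: 0.869
gripper_force: 0.0
t 8.78 pos [ 0.4204 -0.2318  0.0287] yaw -69.5 open 74.2mm gf 0.0 F [-0.4  0.1  0.3] q6 0.48
(0.4209, -0.2311, 0.0275, None) -> [ 0.07 -0.05  0.12] [ 0.01 -0.    0.  ]
```

```bash
python3 -m pendant '{"deltas": [[0.07,-0.05,0.12,0,0,0,6],[0.07,-0.05,0.12,0,0,0,5.5],[0.07,-0.05,0.12,0,0,0,3],[0.07,-0.05,0.12,0,0,0,3],[0.07,-0.05,0.12,0,0,0,3],[0.07,-0.05,0.12,0,0,0,3]]}'
python3 -m pendant '{"deltas": [[0,0,-2,0,0,0,3],[0,0,-6,0,0,0,3],[0,0,-12,0,0,0,3],[0,0,-18,0,0,0,3],[0,0,-18,0,0,0,3],[0,0,-18,0,0,0,3]]}'
python3 - <<'E'
from w import *
p,d,c=look('w7');f=dict(d=d,**c)
go((.621,.056,.19,None))
x,y,z=robot.observe()['ee_pos']
uv,P=cloud(c,d);e=P[:,:2]-[x,y];m=(np.hypot(*e.T)<.036)&(abs(e@[.35,-.937])<.016)&(P[:,2]>z-.04)
print(np.histogram(P[m,2]-z,np.arange(-.04,.01,.002)))
for k in(.014,.016,.018):print(ann(f,x,y,z-k,.0205,.025,.002,strip=(-69.5,.017)))
E
```

```text
t: 9.52
ee_pos: [0.4203, -0.2309, 0.0278]
tcp_rot: [0.0, 0.984, 0.177, 0.0]
ft_force: [-2.7, 1.6, 11.5]
opening: 0.548
gripper_force: 59.6
t: 10.28
ee_pos: [0.4197, -0.2305, 0.2062]
tcp_rot: [-0.0, 0.984, 0.177, -0.0]
ft_force: [-0.1, -0.0, -1.0]
opening: 0.548
gripper_force: 61.8
t 10.32 pos [ 0.4193 -0.2301  0.2053] yaw -69.6 open 46.9mm gf 61.8 F [-0.5  0.9 -0.7] q6 0.48
(0.621, 0.056, 0.19, None) -> [ 28.9  -19.76   1.54] [-0.01  0.01  0.  ]
(array([   0,    0,    0,    0,    0,    0,   52,  318,  942,  258,  262,
        274, 1393,   95,    0,    0,    0,    0,    0,    0,    0,    0,
          0,    0]), array([-4.00000000e-02, -3.80000000e-02, -3.60000000e-02, -3.40000000e-02,
       -3.20000000e-02, -3.00000000e-02, -2.80000000e-02, -2.60000000e-02,
       -2.40000000e-02, -2.20000000e-02, -2.00000000e-02, -1.80000000e-02,
       -1.60000000e-02, -1.40000000e-02, -1.20000000e-02, -1.00000000e-02,
       -8.00000000e-03, -6.00000000e-03, -4.00000000e-03, -2.00000000e-03,
        3.46944695e-17,  2.00000000e-03,  4.00000000e-03,  6.00000000e-03,
        8.00000000e-03]))
(array([ 0.4204, -0.2306,  0.0221,  0.1905]), 1623)
(array([ 0.4207, -0.2305,  0.022 ,  0.1903]), 1812)
(array([ 0.4227, -0.2299,  0.022 ,  0.1874]), 568)
```

View pics/w7.png

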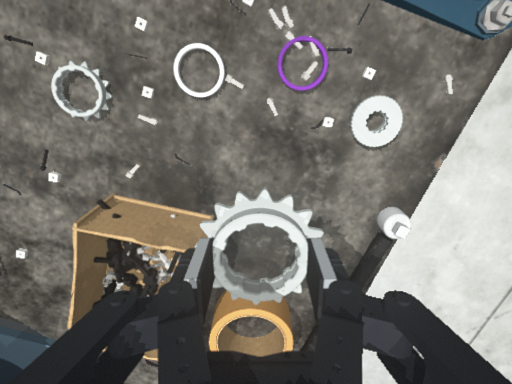

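```bash
python3 -m pendant '{"deltas": [[6,-4,0,0,0,0,3],[12,-8,0,0,0,0,3],[28.9,-19.8,1.6,0,0,0,3],[28.9,-19.8,1.6,0,0,0,3],[28.9,-19.8,1.6,0,0,0,3],[28.9,-19.8,1.6,0,0,0,3],[28.9,-19.8,1.6,0,0,0,3],[28.9,-19.8,3.6,0,0,0,3],[28.9,-19.8,4.6,0,0,0,3],[28.9,-19.8,4.6,0,0,0,3],[28.9,-19.8,4.6,0,0,0,3]]}'
python3 - <<'E'
from w import *
p,d,c=look('w8');f=dict(d=d,**c)
go((.6212,.0560,.118,None))
x,y,z=robot.observe()['ee_pos']
print(ann(f,x,y,z-.015,.0205,.025,.002,strip=(-69.5,.017)),ann(f,.621,.056,.1065,.015,.0165))
E
```

```text
t: 11.7
ee_pos: [0.6218, 0.0551, 0.1609]
tcp_rot: [0.0, 0.984, 0.177, 0.0]
ft_force: [0.2, 0.6, -0.4]
opening: 0.544
gripper_force: 61.8
t 11.75 pos [0.622  0.0552 0.1613] yaw -69.6 open 46.8mm gf 61.8 F [ 1.  -0.3 -0.6] q6 1.12
(0.6212, 0.056, 0.118, None) -> [-0.05 -0.11  4.33] [ 0. -0.  0.]
(array([0.6225, 0.0549, 0.0222, 0.1452]), 1514) (array([0.6219, 0.0561, 0.0155, 0.1069]), 237)
```

```bash
python3 -m pendant '{"deltas": [[0,-0.12,0,0,0,0,3],[0,-0.12,1,0,0,0,3],[0,-0.12,2,0,0,0,3],[0,-0.12,3,0,0,0,3],[0,-0.12,4,0,0,0,3],[0,-0.12,4.2,0,0,0,3],[0,-0.12,4.2,0,0,0,3]]}'; python3 -m pendant '{"deltas": [[0,0,0.1,0,0,0,3],[0,0,0.2,0,0,0,3],[0,0,0.2,0,0,0,3]]}'
```

```text
t: 12.62
ee_pos: [0.6214, 0.0568, 0.1185]
tcp_rot: [-0.0, 0.984, 0.177, -0.0]
ft_force: [0.1, -0.1, -1.0]
opening: 0.549
gripper_force: 61.8
t: 13.0
ee_pos: [0.6217, 0.0568, 0.1179]
tcp_rot: [0.0, 0.984, 0.177, 0.001]
ft_force: [-2.3, 1.4, 5.2]
opening: 0.549
gripper_force: 62.5
```

```bash
python3 -m pendant '{"deltas": [[0,0,0,0,0,0,6.6],[0,0,0,0,0,0,6.6],[0,0,0,0,0,0,6.6],[0,0,-4,0,0,0,7],[0,0,-10,0,0,0,7.2],[0,0,-10,0,0,0,7.2]]}'
python3 - <<'E'
from w import *
p,d,c=look('w9');f=dict(d=d,**c)
go((.4865,-.1452,.15,None))
print(ann(f,.621,.056,.1015,.0205,.025,.003),ann(f,.621,.056,.1070,.015,.0165,.002),ann(f,.621,.056,.0935,.026,.034,.002))
E
```

```text
t: 13.75
ee_pos: [0.6244, 0.0566, 0.2225]
tcp_rot: [0.001, 0.984, 0.177, 0.005]
ft_force: [0.0, -0.1, 0.1]
opening: 0.848
gripper_force: 0.0
t 13.80 pos [0.6228 0.0567 0.2194] yaw -69.6 open 71.8mm gf 0.0 F [-1.1 -0.1  0.5] q6 1.13
(0.4865, -0.1452, 0.15, None) -> [-19.86  14.14   6.87] [ 0.01 -0.03  0.  ]
(array([0.6224, 0.0565, 0.0222, 0.1022]), 1154) (array([0.622 , 0.0561, 0.0158, 0.1073]), 297) (array([0.6214, 0.0561, 0.0293, 0.0937]), 1188)
```

Sprocket is seated on the wide spacer (plate top at 93.7 mm, collar top at 102.2 mm). For the narrow spacer I'm turning the jaws to yaw −10° to miss the nail beside it.

```bash
python3 -m pendant '{"deltas": [[-5,3.5,0,0,0,-1,8],[-10,7,0,0,0,-2,8],[-19.9,14.1,2,0,0,-3,8],[-19.9,14.1,4,0,0,-4,8],[-19.9,14.1,6.8,0,0,-5,8],[-19.9,14.1,6.8,0,0,-6,8],[-19.9,14.1,6.8,0,0,-6,8],[-19.9,14.1,6.8,0,0,-6,8],[-19.9,14.1,6.8,0,0,-6,8]]}'
python3 - <<'E'
from w import *
p,d,c=look('w10');f=dict(d=d,**c)
print(ann(f,.4865,-.1452,.007,.02,.024,.0025))
go((.4865,-.1452,.023,-10))
E
```

```text
t: 14.92
ee_pos: [0.4843, -0.1446, 0.1487]
tcp_rot: [0.0, 0.764, 0.645, 0.0]
ft_force: [0.6, 0.3, 0.3]
opening: 0.933
gripper_force: 0.0
(array([ 0.4867, -0.1431,  0.022 ,  0.0072]), 766)
t 14.97 pos [ 0.4843 -0.1446  0.1488] yaw -9.6 open 80.0mm gf 0.0 F [-1.3  0.1  0. ] q6 -0.34
(0.4865, -0.1452, 0.023, -10) -> [-0.02  0.22 12.58] [0.   0.   0.04]
```

View pics/w10.png

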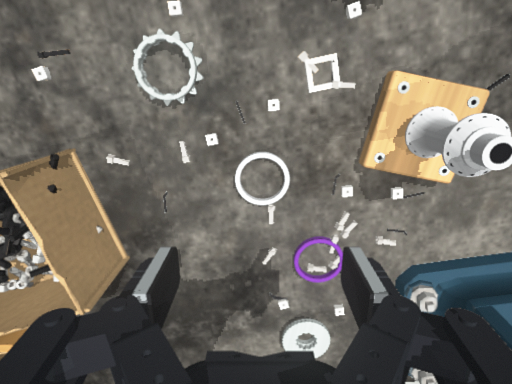

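Ring is at (262,179) with its nail at (270,213), clear of the finger line; nothing lies on the left or right finger paths. Descending.

```bash
python3 -m pendant '{"deltas": [[0.05,0.22,6,0,0,0,7.2],[0.05,0.22,9,0,0,0,7.2],[0.05,0.22,11,0,0,0,7.2],[0.05,0.22,12.3,0,0,0,7.2],[0.05,0.22,12.3,0,0,0,5.6],[0.05,0.22,12.3,0,0,0,5.6],[0.05,0.22,12.3,0,0,0,5.6]]}'
python3 -c "
from h import *
go((.4866,-.1443,.025,None))"
```

```text
t: 15.85
ee_pos: [0.487, -0.145, 0.0265]
tcp_rot: [0.001, 0.764, 0.646, 0.0]
ft_force: [0.3, -0.4, -0.6]
opening: 0.655
gripper_force: 0.0
t 15.85 pos [ 0.487  -0.145   0.0265] yaw -9.6 open 55.9mm gf 0.0 F [ 0.3 -0.4 -0.6] q6 -0.34
(0.4866, -0.1443, 0.025, None) -> [ 0.07 -0.05  0.15] [ 0.01  0.   -0.  ]
```

```bash
python3 -m pendant '{"deltas": [[0.07,-0.03,0.08,0,0,0,3.5],[0.07,-0.03,0.12,0,0,0,3],[0.07,-0.03,0.12,0,0,0,3],[0.07,-0.03,0.12,0,0,0,3],[0.07,-0.03,0.12,0,0,0,3]]}'
```

```text
t: 16.48
ee_pos: [0.4869, -0.1447, 0.0269]
tcp_rot: [0.002, 0.763, 0.646, 0.0]
ft_force: [-5.0, 0.5, 18.9]
opening: 0.513
gripper_force: 58.2
```

The tips touch the table. I'll regrip 2 mm higher so they stay clear of the collar when placing.

```bash
python3 -m pendant '{"deltas": [[0,0,0,0,0,0,5.6],[0,0,-0.3,0,0,0,5.6],[0,0,-0.3,0,0,0,5.6],[0,0,-0.3,0,0,0,3],[0,0,-0.3,0,0,0,3],[0,0,-0.3,0,0,0,3],[0,0,-0.3,0,0,0,3]]}'; python3 -m pendant '{"deltas": [[0,0,-2,0,0,0,3],[0,0,-6,0,0,0,3],[0,0,-12,0,0,0,3],[0,0,-18,0,0,0,3],[0,0,-18,0,0,0,3],[0,0,-18,0,0,0,3]]}'
python3 - <<'E'
from w import *
p,d,c=look('w11');f=dict(d=d,p=p,**c)
x,y,z=robot.observe()['ee_pos']
uv,P=cloud(c,d);e=P[:,:2]-[x,y];m=(np.hypot(*e.T)<.027)&(abs(e@[.985,-.17])<.016)&(P[:,2]>z-.04)
print(np.histogram(P[m,2]-z,np.arange(-.04,.01,.002)))
for k in(.020,.022,.024):print(ann(f,x,y,z-k,.02,.024,.002,strip=(-10,.017)))
go((.6205,.056,.19,None))
E
```

```text
t: 17.35
ee_pos: [0.4862, -0.144, 0.0283]
tcp_rot: [0.0, 0.763, 0.646, 0.0]
ft_force: [-3.8, 1.3, 12.1]
opening: 0.501
gripper_force: 59.1
t: 18.1
ee_pos: [0.4857, -0.1437, 0.2068]
tcp_rot: [-0.0, 0.764, 0.646, -0.0]
ft_force: [-0.7, -0.0, -0.9]
opening: 0.495
gripper_force: 60.8
(array([  0,   0,   0,   0,   0,   1,  94, 221, 239, 896, 178,   0,   0,
         0,   0,   0,   0,   0,   0,   0,   0,   0,   0,   0]), array([-4.00000000e-02, -3.80000000e-02, -3.60000000e-02, -3.40000000e-02,
       -3.20000000e-02, -3.00000000e-02, -2.80000000e-02, -2.60000000e-02,
       -2.40000000e-02, -2.20000000e-02, -2.00000000e-02, -1.80000000e-02,
       -1.60000000e-02, -1.40000000e-02, -1.20000000e-02, -1.00000000e-02,
       -8.00000000e-03, -6.00000000e-03, -4.00000000e-03, -2.00000000e-03,
        3.46944695e-17,  2.00000000e-03,  4.00000000e-03,  6.00000000e-03,
        8.00000000e-03]))
(array([ 0.4861, -0.1422,  0.0218,  0.1853]), 1157)
(array([ 0.4862, -0.1419,  0.0218,  0.185 ]), 1221)
(array([ 0.4864, -0.1406,  0.0219,  0.182 ]), 491)
t 18.15 pos [ 0.4852 -0.1435  0.2059] yaw -9.6 open 42.4mm gf 60.8 F [ 0.1  0.1 -0.2] q6 -0.34
(0.6205, 0.056, 0.19, None) -> [21.91 10.03  1.58] [-0.02 -0.01 -0.  ]
```

View pics/w11.png

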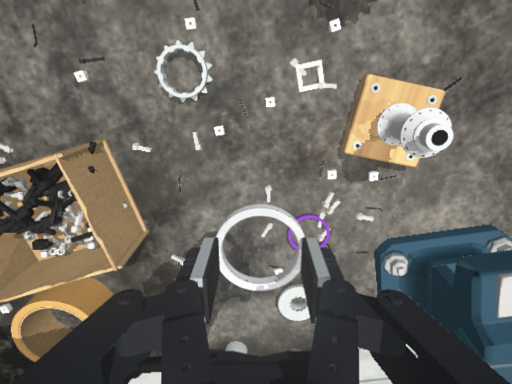

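```bash
python3 -m pendant '{"deltas": [[5,2.3,0,0,0,0,3],[10,4.6,0,0,0,0,3],[21.9,10.05,0,0,0,0,3],[21.9,10.05,0,0,0,0,3],[21.9,10.05,2,0,0,0,3],[21.9,10.05,3.6,0,0,0,3],[21.9,10.05,3.6,0,0,0,3],[21.9,10.05,3.6,0,0,0,3]]}'
python3 - <<'E'
from w import *
p,d,c=look('w12');f=dict(d=d,**c)
go((.621,.0560,.131,None))
x,y,z=robot.observe()['ee_pos']
print(ann(f,x,y,z-.0207,.02,.024,.002,strip=(-10,.017)),ann(f,.621,.056,.1065,.015,.0165),ann(f,.621,.056,.1022,.0205,.025,.002))
E
```

```text
t: 19.15
ee_pos: [0.6214, 0.0543, 0.1713]
tcp_rot: [-0.0, 0.764, 0.645, -0.0]
ft_force: [0.5, 0.1, 0.5]
opening: 0.494
gripper_force: 60.9
t 19.20 pos [0.6218 0.0543 0.172 ] yaw -9.6 open 42.3mm gf 60.9 F [ 0.1  1.  -0.1] q6 0.08
(0.621, 0.056, 0.131, None) -> [ 0.15 -0.11  4.1 ] [ 0.  0. -0.]
(array([0.6218, 0.0556, 0.0219, 0.1499]), 928) (array([0.6215, 0.0565, 0.0158, 0.1068]), 434) (array([0.622 , 0.0566, 0.0223, 0.1022]), 1516)
```

```bash
python3 -m pendant '{"deltas": [[0.1,0,1,0,0,0,3],[0.1,0,2,0,0,0,3],[0.1,0,3,0,0,0,3],[0.1,0,3.7,0,0,0,3],[0.1,0,4,0,0,0,3],[0.1,0,4,0,0,0,3]]}'; python3 -m pendant '{"deltas": [[0,0,0.1,0,0,0,3],[0,0,0.2,0,0,0,3],[0,0,0.2,0,0,0,3]]}'
```

```text
t: 19.95
ee_pos: [0.6219, 0.0563, 0.1313]
tcp_rot: [-0.0, 0.764, 0.646, 0.0]
ft_force: [-0.1, 0.2, 0.6]
opening: 0.495
gripper_force: 60.9
t: 20.32
ee_pos: [0.6221, 0.0563, 0.1306]
tcp_rot: [0.0, 0.764, 0.646, 0.0]
ft_force: [-1.6, 0.4, 4.9]
opening: 0.495
gripper_force: 62.5
```

```bash
python3 -m pendant '{"deltas": [[0,0,0,0,0,0,5.8],[0,0,0,0,0,0,5.8],[0,0,0,0,0,0,6],[0,0,-4,0,0,0,7],[0,0,-9,0,0,0,7.2],[0,0,-9,0,0,0,7.2]]}'
python3 - <<'E'
from w import *
p,d,c=look('w13');f=dict(d=d,**c)
go((.5005,-.324,.15,None))
print(ann(f,.621,.056,.109,.02,.024,.0015),ann(f,.621,.056,.0935,.026,.034,.002))
g=dict(np.load('top0.npz'));uv,P=cloud(g,g['d']);q=P[(P[:,0]>.53)&(P[:,2]>.03)&(P[:,2]<.3)&(P[:,1]<-.25)&(P[:,1]>-.5)&(P[:,0]<.8)];print('vise',np.percentile(q,[1,50,99],0).round(3))
E
```

```text
t: 21.08
ee_pos: [0.6244, 0.0561, 0.2244]
tcp_rot: [0.003, 0.764, 0.646, 0.003]
ft_force: [0.5, -0.2, -0.1]
opening: 0.84
gripper_force: 0.0
t 21.12 pos [0.623  0.0562 0.2216] yaw -9.6 open 72.1mm gf 0.0 F [ 0.4 -0.6 -0.1] q6 0.08
(0.5005, -0.324, 0.15, None) -> [-39.53  -5.8    7.12] [ 0.03 -0.    0.  ]
(array([0.6228, 0.0577, 0.0217, 0.1091]), 891) (array([0.6217, 0.0553, 0.0294, 0.0938]), 1119)
vise [[ 0.615 -0.479  0.032]
 [ 0.668 -0.343  0.156]
 [ 0.755 -0.251  0.163]]
```

View pics/w13.png

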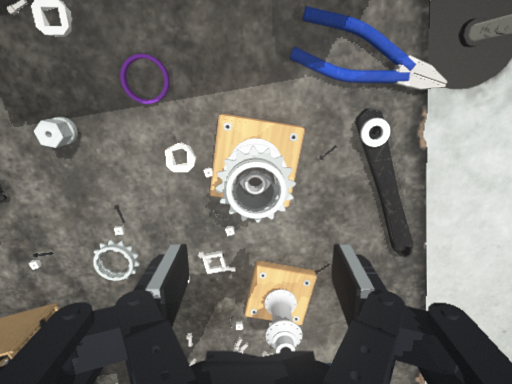

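Stack is seated: narrow spacer top at 109.1 mm, hub at (257,187) in the view. Now the lockring.

```bash
python3 -m pendant '{"deltas": [[-5,-0.8,0,0,0,0,8],[-10,-1.6,0,0,0,0,8],[-39.5,-5.8,2,0,0,0,8],[-39.5,-5.8,4,0,0,0,8],[-39.5,-5.8,6,0,0,0,8],[-39.5,-5.8,7.1,0,0,0,8],[-39.5,-5.8,7.1,0,0,0,8],[-39.5,-5.8,7.1,0,0,0,8],[-39.5,-5.8,7.1,0,0,0,8],[-39.5,-5.8,7.1,0,0,0,8]]}'
python3 - <<'E'
from w import *
p,d,c=look('w14');f=dict(d=d,**c)
x,y=.5005,-.324
uv,P=cloud(c,d);e=np.hypot(P[:,0]-x,P[:,1]-y);print(np.histogram(P[(e<.024),2],np.arange(0,.02,.001))[0])
print(ann(f,x,y,.013,.01,.025,.002))
q=P[(e<.032)&(P[:,2]>.0105)&(P[:,2]<.016)];print(cv2.minEnclosingCircle(q[:,:2].astype(np.float32)))
go((x,y,.033,None))
E
```

```text
t: 22.38
ee_pos: [0.4995, -0.3222, 0.1485]
tcp_rot: [-0.0, 0.763, 0.646, 0.0]
ft_force: [0.0, 0.5, -0.5]
opening: 0.938
gripper_force: 0.0
[194  51   9  10   7   7  19  23  11  13  12  69 572 891 221   9   0   0
   0]
(array([ 0.503 , -0.3227,  0.019 ,  0.0132]), 2019)
((0.5031002759933472, -0.3232860565185547), 0.025278136134147644)
t 22.43 pos [ 0.4997 -0.3222  0.1487] yaw -9.4 open 80.1mm gf 0.0 F [ 0.2 -0.3  0.2] q6 -0.60
(0.5005, -0.324, 0.033, None) -> [-0.16  0.1  11.57] [ 0. -0.  0.]
```

View pics/w14.png

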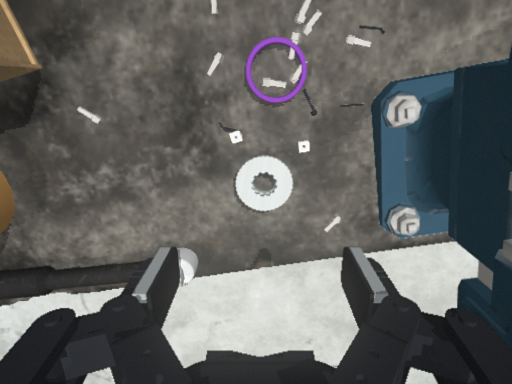

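Lockring is at (263,183), fingers' paths clear. Descending to the flange.

```bash
python3 -m pendant '{"deltas": [[-0.13,0.3,6,0,0,0,7.2],[-0.13,0.3,9,0,0,0,7.2],[-0.13,0.3,11,0,0,0,7.2],[-0.13,0.3,11.85,0,0,0,6.5],[-0.13,0.3,11.85,0,0,0,6.5],[-0.13,0.3,11.85,0,0,0,6]]}'
python3 -c "
from h import *
go((.5028,-.324,.030,None))"
```

```text
t: 23.18
ee_pos: [0.5026, -0.3257, 0.0311]
tcp_rot: [0.001, 0.763, 0.646, 0.0]
ft_force: [-0.5, 0.3, -0.3]
opening: 0.702
gripper_force: 0.0
t 23.18 pos [ 0.5026 -0.3257  0.0311] yaw -9.5 open 60.0mm gf 0.0 F [-0.5  0.3 -0.3] q6 -0.59
(0.5028, -0.324, 0.03, None) -> [ 0.17 -0.01  0.11] [ 0.01  0.01 -0.  ]
```

```bash
python3 -m pendant '{"deltas": [[0.08,0,0.1,0,0,0,5.8],[0.08,0,0.1,0,0,0,5.4],[0.08,0,0.1,0,0,0,3],[0.08,0,0.1,0,0,0,3],[0.08,0,0.1,0,0,0,3],[0.08,0,0.1,0,0,0,3]]}';python3 -m pendant '{"deltas": [[0,0,-2,0,0,0,3],[0,0,-6,0,0,0,3],[0,0,-12,0,0,0,3],[0,0,-18,0,0,0,3],[0,0,-18,0,0,0,3],[0,0,-18,0,0,0,3]]}'
python3 - <<'E'
from w import *
p,d,c=look('w15');f=dict(d=d,p=p,**c)
x,y,z=robot.observe()['ee_pos']
uv,P=cloud(c,d);e=P[:,:2]-[x,y];m=(np.hypot(*e.T)<.027)&(abs(e@[.985,-.17])<.02)&(P[:,2]>z-.04)
print(np.histogram(P[m,2]-z,np.arange(-.04,.01,.002))[0])
q=P[m&(abs(P[:,2]-z+.0175)<.004)];o=robot.get_calibration('wrist')
A=np.c_[q[:,:2],np.ones(len(q))];print('plane slope',np.linalg.lstsq(A,q[:,2],rcond=None)[0].round(4),np.median(q[:,2])-z)
e=q[:,:2]-[x,y];u=e@[.164,.986];print('extent along tool x',u.min(),u.max())
go((.6205,.0555,.19,None))
E
```

```text
t: 23.92
ee_pos: [0.502, -0.3248, 0.03]
tcp_rot: [0.0, 0.764, 0.646, 0.0]
ft_force: [-1.6, 1.7, 6.8]
opening: 0.541
gripper_force: 60.3
t: 24.68
ee_pos: [0.5016, -0.3244, 0.2088]
tcp_rot: [-0.0, 0.764, 0.646, 0.0]
ft_force: [-0.1, 0.2, -0.2]
opening: 0.545
gripper_force: 61.5
[   0    0    0    0    0   10   77   76  106  204  227 2611 2382    2
    0    0    0    0    0    0    0    0    0    0]
plane slope [-0.0081 -0.0066  0.1933] -0.016088728437841565
extent along tool x -0.02384659274843875 0.026782940616470702
t 24.73 pos [ 0.5012 -0.324   0.2076] yaw -9.6 open 46.5mm gf 61.5 F [ 0.  -1.  -0.4] q6 -0.59
(0.6205, 0.0555, 0.19, None) -> [39.4   5.46  1.81] [-0.01 -0.01 -0.  ]
```

View pics/w15.png

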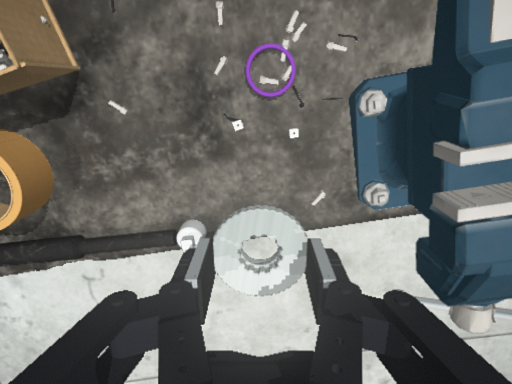

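```bash
python3 -m pendant '{"deltas": [[5,0.7,0,0,0,0,3],[10,1.4,0,0,0,0,3],[39.4,5.5,0,0,0,0,3],[39.4,5.5,0,0,0,0,3],[39.4,5.5,0,0,0,0,3],[39.4,5.5,0,0,0,0,3],[39.4,5.5,0,0,0,0,3],[39.4,5.5,2,0,0,0,3],[39.4,5.5,3.6,0,0,0,3],[39.4,5.5,3.6,0,0,0,3],[39.4,5.5,3.6,0,0,0,3],[39.4,5.5,3.6,0,0,0,3]]}'
python3 - <<'E'
from w import *
p,d,c=look('w16');f=dict(d=d,**c)
go((.6212,.0560,.134,None))
x,y,z=robot.observe()['ee_pos']
uv,P=cloud(c,d);e=P[:,:2]-[x,y];q=e[(np.hypot(*e.T)<.03)&(abs(e@[.985,-.17])<.02)&(abs(P[:,2]-z+.0163)<.003)]
u=q@[.164,.986];print('ext',u.min(),u.max(),'mid',x+.164*(u.min()+u.max())/2,y+.986*(u.min()+u.max())/2)
print(ann(f,.621,.056,.109,.02,.024,.002),ann(f,.621,.056,.0935,.026,.034,.002))
E
```

```text
t: 26.22
ee_pos: [0.622, 0.0541, 0.1737]
tcp_rot: [0.0, 0.764, 0.645, 0.001]
ft_force: [0.6, 0.1, 0.1]
opening: 0.542
gripper_force: 61.5
t 26.27 pos [0.622  0.0542 0.1738] yaw -9.6 open 46.6mm gf 61.5 F [-0.2 -0.4 -0.3] q6 0.08
(0.6212, 0.056, 0.134, None) -> [ 0.16 -0.11  3.98] [ 0.01 -0.    0.  ]
ext -0.02362628111714675 0.026980538947395674 mid 0.6222607212053212 0.055871067144090465
(array([0.6227, 0.0578, 0.0218, 0.1091]), 949) (array([0.6218, 0.0557, 0.0293, 0.0937]), 1462)
```

```bash
python3 -m pendant '{"deltas": [[0,-0.08,0.8,0,0,0,3],[0,-0.08,1.6,0,0,0,3],[0,-0.08,2.4,0,0,0,3],[0,-0.08,3.2,0,0,0,3],[0,-0.08,3.9,0,0,0,3],[0,-0.08,3.9,0,0,0,3]]}'; python3 -m pendant '{"deltas": [[0,0,0.1,0,0,0,3],[0,0,0.25,0,0,0,3],[0,0,0.35,0,0,0,3],[0,0,0.35,0,0,0,3]]}'
```

```text
t: 27.02
ee_pos: [0.6206, 0.055, 0.1333]
tcp_rot: [-0.0, 0.764, 0.646, -0.0]
ft_force: [0.2, -1.0, -0.6]
opening: 0.54
gripper_force: 61.5
t: 27.52
ee_pos: [0.6211, 0.0549, 0.1323]
tcp_rot: [0.001, 0.763, 0.646, 0.001]
ft_force: [-3.4, 0.6, 8.6]
opening: 0.541
gripper_force: 62.6
```

```bash
python3 -m pendant '{"deltas": [[0,0,0,0,0,0,5.8],[0,0,0,0,0,0,6],[0,0,0,0,0,0,6.4],[0,0,-4,0,0,0,7],[0,0,-9,0,0,0,7.2],[0,0,-9,0,0,1,7.2],[0,0,-9,0,0,2,7.2],[0,0,-9,0,0,3,7.2],[0,0,-9,0,0,4,7.2],[0,0,-9,0,0,5,7.2],[0,0,-9,0,0,6,7.2],[0,0,-9,0,0,6,7.2]]}'
python3 - <<'E'
from w import *
p,d,c=look('w17');f=dict(d=d,p=p,**c)
uv,P=cloud(c,d);e=np.hypot(P[:,0]-.6217,P[:,1]-.056)
print(np.histogram(P[e<.022,2],np.arange(.08,.125,.0025)))
q=P[(e<.03)&(abs(P[:,2]-.115)<.003)];print(cv2.minEnclosingCircle(q[:,:2].astype(np.float32)),np.linalg.lstsq(np.c_[q[:,:2],np.ones(len(q))],q[:,2],rcond=None)[0],np.median(q[:,2]))
print('bore',ann(f,.6217,.056,.115,.01,.012,.002))
go((.4297,.1225,.17,None))
for i in(0,1):
  k=cv2.resize(p[60:300,100:420],(800,600),interpolation=cv2.INTER_CUBIC)
cv2.imwrite('pics/w17c.png',k)
E
```

```text
t: 29.02
ee_pos: [0.6207, 0.0549, 0.2202]
tcp_rot: [-0.0, 0.984, 0.178, -0.0]
ft_force: [0.3, -0.0, -0.1]
opening: 0.844
gripper_force: 0.0
(array([  37,   47,   54,   61,    0,    0,    0,    0,    0,   27,   31,
         56,   43,  636, 1235,    0,    0]), array([0.08  , 0.0825, 0.085 , 0.0875, 0.09  , 0.0925, 0.095 , 0.0975,
       0.1   , 0.1025, 0.105 , 0.1075, 0.11  , 0.1125, 0.115 , 0.1175,
       0.12  , 0.1225]))
((0.6218291521072388, 0.056677110493183136), 0.025228997692465782) [-0.00292055 -0.0018222   0.11710646] 0.11523848264874481
bore (array([0.622 , 0.0564, 0.0135, 0.1152]), 736)
t 29.07 pos [0.6207 0.0549 0.2202] yaw -69.4 open 72.0mm gf 0.0 F [0.1 0.1 0.2] q6 1.12
(0.4297, 0.1225, 0.17, None) -> [-15.49 -13.06   5.02] [-0.  0.  0.]
```

View pics/w17c.png

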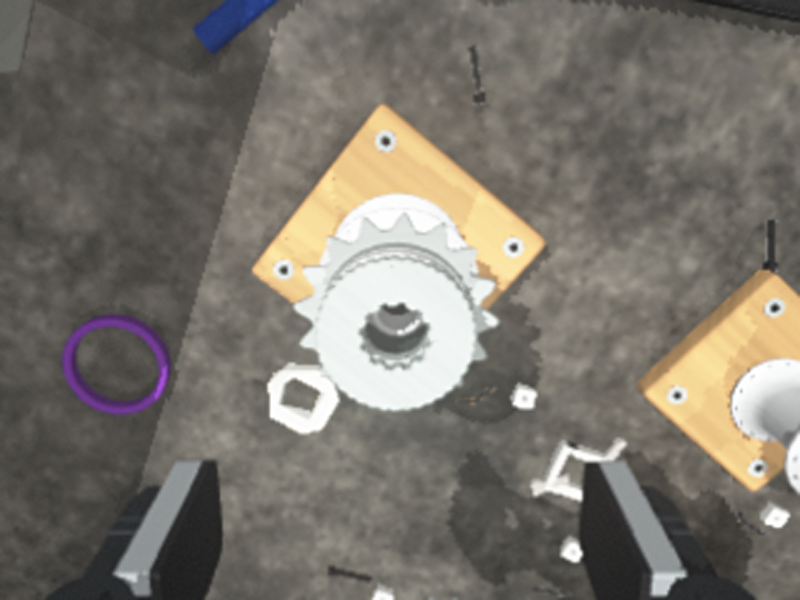

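Lockring flange is flat at 115.2 mm and centred (view (395,325)). That was my 15th picture, one over the limit of 14, so I'm viewing no more and working by numbers from here. Next, the tool.

```bash
python3 -m pendant '{"deltas": [[-5,-4.3,0,0,0,0,7],[-15.5,-13,1,0,0,0,7],[-15.5,-13,3,0,0,0,7],[-15.5,-13,5,0,0,0,7],[-15.5,-13,5,0,0,0,7],[-15.5,-13,5,0,0,0,7],[-15.5,-13,5,0,0,0,7]]}'
python3 - <<'E'
from w import *
p,d,c=look('w18');f=dict(d=d,p=p,**c)
uv,P=cloud(c,d);e=np.hypot(P[:,0]-.4297,P[:,1]-.1225);q=P[(e<.022)&(P[:,2]>.033)&(P[:,2]<.042)]
print(len(q),np.median(q[:,2]),cv2.minEnclosingCircle(q[:,:2].astype(np.float32)))
W=[]
for a in range(-90,90,5):
    s=q[:,:2]@[np.cos(np.radians(a)),np.sin(np.radians(a))];W.append((a,round(1000*(np.percentile(s,99.5)-np.percentile(s,.5)),1),round((np.percentile(s,99.5)+np.percentile(s,.5))/2,4)))
print([w[:2] for w in W])
# neighbours higher than 8 mm within 75 mm
r=P[(e>.03)&(e<.075)&(P[:,2]>.01)&(P[:,2]<.12)];print('near',len(r),r.min(0) if len(r) else '',r.max(0) if len(r) else '')
go((.4297,.1225,.035,None))
E
```

```text
t: 29.95
ee_pos: [0.4321, 0.1222, 0.1714]
tcp_rot: [0.0, 0.984, 0.177, 0.001]
ft_force: [-0.1, 0.5, 0.1]
opening: 0.815
gripper_force: 0.0
612 0.036173335195278156 ((0.42908087372779846, 0.1237986758351326), 0.01353080477565527)
[(-90, np.float64(25.1)), (-85, np.float64(25.3)), (-80, np.float64(25.2)), (-75, np.float64(24.9)), (-70, np.float64(24.4)), (-65, np.float64(24.2)), (-60, np.float64(24.0)), (-55, np.float64(23.6)), (-50, np.float64(23.8)), (-45, np.float64(24.4)), (-40, np.float64(24.8)), (-35, np.float64(25.1)), (-30, np.float64(25.4)), (-25, np.float64(25.6)), (-20, np.float64(25.7)), (-15, np.float64(25.5)), (-10, np.float64(25.3)), (-5, np.float64(24.9)), (0, np.float64(24.3)), (5, np.float64(23.9)), (10, np.float64(23.9)), (15, np.float64(24.4)), (20, np.float64(24.7)), (25, np.float64(25.2)), (30, np.float64(25.6)), (35, np.float64(25.9)), (40, np.float64(25.9)), (45, np.float64(25.7)), (50, np.float64(25.4)), (55, np.float64(24.7)), (60, np.float64(24.0)), (65, np.float64(23.5)), (70, np.float64(23.5)), (75, np.float64(24.0)), (80, np.float64(24.4)), (85, np.float64(24.7))]
near 0  
t 30.00 pos [0.4318 0.1222 0.1712] yaw -69.6 open 70.1mm gf 0.0 F [ 0.   0.4 -0.2] q6 1.24
(0.4297, 0.1225, 0.035, None) -> [-0.21 -0.11 13.62] [ 0.   -0.01  0.  ]
```

```bash
python3 -m pendant '{"deltas": [[-0.3,-0.2,3,0,0,-0.8,6],[-0.3,-0.2,6,0,0,-1.56,5],[-0.3,-0.2,9,0,0,-1.56,5],[-0.3,-0.2,11,0,0,-1.56,5],[-0.3,-0.2,12.3,0,0,-1.56,5],[-0.3,-0.2,12.3,0,0,-1.56,5],[-0.3,-0.2,12.3,0,0,-1.56,5]]}'
python3 -c "
from h import *
go((.4283,.123,.048,-54))"
```

```text
t: 30.88
ee_pos: [0.4274, 0.1234, 0.0481]
tcp_rot: [0.0, 0.951, 0.309, 0.001]
ft_force: [0.5, 0.2, -0.7]
opening: 0.585
gripper_force: 0.0
t 30.88 pos [0.4274 0.1234 0.0481] yaw -54.0 open 49.9mm gf 0.0 F [ 0.5  0.2 -0.7] q6 0.97
(0.4283, 0.123, 0.048, -54) -> [0.05 0.08 0.01] [ 0.   -0.01  0.  ]
```

```bash
python3 -m pendant '{"deltas": [[0.05,0.05,0,0,0,0,4],[0.05,0.05,0,0,0,0,3],[0.05,0.05,0,0,0,0,1],[0.05,0.05,0,0,0,0,1],[0.05,0.05,0,0,0,0,1],[0.05,0.05,0,0,0,0,1]]}';python3 -m pendant '{"deltas": [[0,0,-2,0,0,0,1],[0,0,-6,0,0,0,1],[0,0,-12,0,0,0,1],[0,0,-17,0,0,0,1],[0,0,-17,0,0,0,1],[0,0,-17,0,0,0,1]]}'
python3 - <<'E'
from w import *
p,d,c=look('w19')
go((.6207,.0555,.21,None))
x,y,z=robot.observe()['ee_pos']
uv,P=cloud(c,d);e=P[:,:2]-[x,y];t=np.radians(-54);Y=[np.cos(t),np.sin(t)];X=[-np.sin(t),np.cos(t)]
m=(np.hypot(*e.T)<.02)&(abs(e@Y)<.009)&(P[:,2]>z-.06)
print(np.histogram(P[m,2]-z,np.arange(-.06,.03,.004)))
q=P[m&(abs(P[:,2]-z+.012)<.004)];print(len(q),np.linalg.lstsq(np.c_[q[:,:2],np.ones(len(q))],q[:,2],rcond=None)[0].round(3),np.median(q[:,2])-z)
u=(q[:,:2]-[x,y])@X;print(u.min(),u.max())
E
```

```text
t: 31.62
ee_pos: [0.4278, 0.1235, 0.0483]
tcp_rot: [0.0, 0.951, 0.309, 0.001]
ft_force: [-2.2, 0.1, 7.5]
opening: 0.287
gripper_force: 58.5
t: 32.38
ee_pos: [0.4266, 0.1233, 0.2169]
tcp_rot: [-0.0, 0.951, 0.309, -0.0]
ft_force: [-0.2, 0.2, -1.6]
opening: 0.287
gripper_force: 59.2
t 32.42 pos [0.4262 0.1233 0.2161] yaw -54.0 open 24.3mm gf 59.2 F [-0.2  0.4 -0.6] q6 0.97
(0.6207, 0.0555, 0.21, None) -> [11.74 16.93  0.57] [-0.01  0.01  0.  ]
(array([   0,    0,    0,    0,    0,   16,  100,  210,  115,  134,  167,
        400, 1166,    0,    0,    0,    0,    0,    0,    0,    0,    0]), array([-6.00000000e-02, -5.60000000e-02, -5.20000000e-02, -4.80000000e-02,
       -4.40000000e-02, -4.00000000e-02, -3.60000000e-02, -3.20000000e-02,
       -2.80000000e-02, -2.40000000e-02, -2.00000000e-02, -1.60000000e-02,
       -1.20000000e-02, -8.00000000e-03, -4.00000000e-03,  5.55111512e-17,
        4.00000000e-03,  8.00000000e-03,  1.20000000e-02,  1.60000000e-02,
        2.00000000e-02,  2.40000000e-02,  2.80000000e-02]))
1566 [-0.026 -0.024  0.218] -0.011523488144802224
-0.012213228500068856 0.015746510898891484
```

```bash
python3 -m pendant '{"deltas": [[3,4,0,0,0,0,1],[6,8.5,0,0,0,0,1],[11.7,16.9,0,0,0,0,1],[11.7,16.9,0,0,0,0,1],[11.7,16.9,2,0,0,0,1],[11.7,16.9,3.2,0,0,0,1],[11.7,16.9,3.2,0,0,0,1],[11.7,16.9,3.2,0,0,0,1],[11.7,16.9,3.2,0,0,0,1]]}'
cat > t.py <<'E'
from w import *
import sys
p,d,c=look(sys.argv[1])
go((.6203,.0555,.1535,None))
x,y,z=robot.observe()['ee_pos']
uv,P=cloud(c,d);t=np.radians(-54);Y=np.array([np.cos(t),np.sin(t)]);X=np.array([-np.sin(t),np.cos(t)])
e=P[:,:2]-[x,y];q=e[(np.hypot(*e.T)<.02)&(abs(e@Y)<.009)&(abs(P[:,2]-z+.0115)<.003)];u=q@X
T=np.array([x,y])+X*(u.min()+u.max())/2;print('tool cam',T.round(4))
q=P[(np.hypot(P[:,0]-.6215,P[:,1]-.056)<.032)&(abs(P[:,2]-.1145)<.003)];a=q[:,:2]-[.6215,.056]
# outer rim points: farthest per angular bin, then lsq circle
b=np.degrees(np.arctan2(a[:,1],a[:,0]))//10;r=np.hypot(*a.T)
Q=np.array([q[b==k][r[b==k].argmax(),:2] for k in np.unique(b) if r[b==k].max()>.021])
s=np.linalg.lstsq(np.c_[2*Q,np.ones(len(Q))],(Q**2).sum(1),rcond=None)[0];print('lockring cam',s[:2].round(4),'r',np.sqrt(s[2]+s[0]**2+s[1]**2).round(4),len(Q))
dd=s[:2]-T;print('delta world',dd.round(4),'tool cm',(dd@X*100).round(2),(dd@Y*100).round(2))
E
python3 t.py w20
```

```text
t: 33.55
ee_pos: [0.6216, 0.0557, 0.1865]
tcp_rot: [0.0, 0.951, 0.31, 0.001]
ft_force: [-0.4, -0.1, -2.0]
opening: 0.282
gripper_force: 59.2
t 33.60 pos [0.6216 0.0557 0.1865] yaw -53.9 open 24.0mm gf 59.2 F [-0.3 -0.3 -1.5] q6 0.85
(0.6203, 0.0555, 0.1535, None) -> [-0.12 -0.06  3.3 ] [ 0.01 -0.01  0.  ]
tool cam [0.6229 0.0567]
lockring cam [0.622  0.0568] r 0.0249 27
delta world [-0.0009  0.0001] tool cm -0.07 -0.06
```

```bash
python3 -m pendant '{"deltas": [[-0.08,-0.06,0.5,0,0,0,1],[-0.08,-0.06,1.2,0,0,0,1],[-0.08,-0.06,1.9,0,0,0,1],[-0.08,-0.06,2.5,0,0,0,1],[-0.08,-0.06,3.1,0,0,0,1],[-0.08,-0.06,3.1,0,0,0,1]]}'; python3 -m pendant '{"deltas": [[0,0,0.15,0,0,0,1],[0,0,0.3,0,0,0,1],[0,0,0.4,0,0,0,1],[0,0,0.4,0,0,0,1]]}'
```

```text
t: 34.35
ee_pos: [0.6203, 0.0555, 0.154]
tcp_rot: [-0.0, 0.951, 0.309, -0.0]
ft_force: [-0.1, 0.0, -0.3]
opening: 0.282
gripper_force: 59.3
t: 34.85
ee_pos: [0.6208, 0.0556, 0.1532]
tcp_rot: [0.001, 0.951, 0.309, 0.001]
ft_force: [-4.9, 0.4, 13.4]
opening: 0.283
gripper_force: 60.6
```

```bash
python3 -m pendant '{"deltas": [[0,0,-0.15,0,0,0,1],[0,0,-0.15,0,0,0,3.5],[0,0,-0.15,0,0,0,4.5],[0,0,-0.15,0,0,0,5],[0,0,-1,0,0,0,5],[0,0,-3,0,0,0,6],[0,0,-8,0,0,0,7],[0,0,-10,0,0,0,7],[0,0,-10,0,0,0,7]]}'
python3 - <<'E'
from w import *
for cam in('wrist','top','scene'):
    p,d,c=grab(cam);uv,P=cloud(c,d);e=np.hypot(P[:,0]-.6217,P[:,1]-.0562);h=P[(e<.04)&(P[:,2]>.06)&(P[:,2]<.17)]
    print(cam)
    for z0,z1,rm in((.138,.146,.02),(.1125,.1175,.032),(.090,.097,.04)):
        q=P[(e<rm)&(P[:,2]>z0)&(P[:,2]<z1)]
        if len(q)>20:
            cc,r=cv2.minEnclosingCircle(q[:,:2].astype(np.float32));print(np.round([*cc,r,np.median(q[:,2])],4),len(q),np.linalg.lstsq(np.c_[q[:,:2],np.ones(len(q))],q[:,2],rcond=None)[0][:2].round(3))
go()
E
```

```text
t: 35.98
ee_pos: [0.6215, 0.0555, 0.253]
tcp_rot: [0.001, 0.951, 0.309, 0.002]
ft_force: [0.1, 0.5, 0.1]
opening: 0.818
gripper_force: 0.0
wrist
[0.6217 0.0556 0.014  0.1412] 731 [-0.012 -0.013]
[0.6217 0.0567 0.0251 0.1152] 1386 [-0. -0.]
[0.6219 0.0567 0.0344 0.0937] 817 [-0.002 -0.001]
top
[0.6201 0.0558 0.013  0.1415] 127 [0.001 0.032]
[0.6206 0.0562 0.0256 0.1152] 272 [0.001 0.002]
[0.6211 0.055  0.0345 0.0938] 190 [0.009 0.005]
scene
[0.6232 0.0533 0.0142 0.1397] 32 [ 0.034 -0.035]
[0.6215 0.0537 0.025  0.1139] 78 [-0.006  0.001]
[0.6191 0.0533 0.0342 0.0924] 112 [-0.008 -0.005]
t 36.12 pos [0.6196 0.0556 0.2491] yaw -54.0 open 70.0mm gf 0.0 F [-0.1  0.   0.1] q6 0.85
```

Everything measures at its expected height: tool top 141.2 mm (nominal 141), lockring flange 115.2 mm, sprocket plate top 93.7 mm. All sit flat and the gripper is clear, so I'm handing in.

```bash
python3 -c "
from rig import robot
print(robot.job_done())"
```

```text
the job is handed in; nothing more can be done
None
```

I built the single-speed kit on the rear hub in the order asked and handed it in at about 36 s; the last camera readings showed the stack flat and fully down, but I viewed 15 pictures, one over the limit of 14.

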